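# Hold the loupe in focus over a drilled bore

### The job

Pick the hand loupe up from its wooden rest by the handle, gripping it gently (fingers closing with no more than about 20 N), and hold it level with its lens centred over the large bore of the aluminium plate, the middle of the lens at the height of the pointer on the steel post beside it. Do not bump the loupe against the stand, shift the pointer or disturb the other things on the bench. Finish while still holding the loupe steady there: do not put it down or let go.

Things in the scene. Friction and masses are not known exactly. Their poses are not given: they have to be found in the camera images.
- loupe_grip (a point): Point to grip on the loose hand loupe (140 g): centre line of its dark square handle, 16 mm wide and high, 120 mm long (80 mm behind to 39 mm ahead of this point), round lens at one end; near the balance point. x: along the handle to the lens; z: up, square to the lens. Starts level on the rest, 48 mm above the bench, over the gap between the rest's blocks.
- lens (a point): Centre of the loupe's lens, half-way up its rim, 70 mm ahead of loupe_grip along x. The rim is 62 mm across and 16 mm high. Axes as loupe_grip; the loupe is level when z is vertical.
- rest: Fixed wooden rest under the loupe at the start; origin at its underside, below loupe_grip to 5 mm; x towards the lens. Base 196 x 70 x 12 mm high with two blocks, tops at 40 mm: under the lens (x = 37 to 103 mm, 66 wide) and under the handle's end (x = -88 to -52 mm, 40 wide). Between them the handle is free below and beside.
- stand: Fixed inspection stand: dark steel base 150 (x) by 170 (y) by 14 mm with an aluminium plate 104 x 84 mm in its middle, plate top 28 mm above the bench. Origin: underside, below the bore. z up; x points away from the robot within 0.4 rad. At x = 58, y = 66 mm a steel post, 14 mm thick, rises to 204 mm above the bench.
- bore (a point): Centre of the plate's one large bore (22 mm across) at the plate's top face; the four other holes, near the corners, are 7 mm. Axes as the stand.
- pointer_tip (a point): Tip of the thin level pointer (5 mm thick) clamped to the post by a dark collar 28 mm across and 16 mm high, the pointer at half the collar's height; it points at the bore's axis and ends about 47 mm short of it. Its height, 64 to 124 mm above the plate's top and different each time, marks the focal height. The collar slides on the post if pushed with about 8 N. z up.
- caliper: Loose bystander, to be left alone: steel caliper lying flat, 200 mm long, up to 42 mm wide, 8 mm high. Origin at its underside.
- washer: Loose bystander, to be left alone: thick steel washer lying flat, 36 mm across, 6 mm thick. Origin at its underside.
- bolt: Loose bystander, to be left alone: short steel bolt standing on its head, 21 mm across, 43 mm high. Origin at its underside.
- jar: Loose bystander, to be left alone: clear screw jar with white lid, 70 mm across, 85 mm high. Origin at its underside.
- fitting: Loose bystander, to be left alone: brass pipe fitting standing upright, 28 mm across, 48 mm high. Origin at its underside.
- screwdriver: Loose bystander, to be left alone: screwdriver lying flat, about 200 mm long. Origin at its underside.
- square: Loose bystander, to be left alone: combination square lying flat, orange head 110 mm long and 20 mm high, with a steel blade 160 mm long. Origin at its underside.
Mind the look-alikes: they are no part of the job. Leave any orange look-alike of the part that bears loupe_grip alone. Of the things shaped like the rest, the wooden one is meant.

How it is judged:
By the outcome, as a careful person would: the job done as asked, in the order asked, and still so for the second after the job is handed in, while the arm keeps its last pose, push and grip.
It also fails if it takes over 51 s, if anything falls off the work surface, if the arm or the gripper's body presses on something with over 40 N, if the wrist force passes 120 N, or if a joint passes its speed limit or range.

### The arm

A 6-joint arm with a two-finger parallel gripper is mounted at the origin on the work surface. World frame = base frame: x ahead of the robot, y to its left, z up, the work surface at z = 0. Lengths are in m, angles in rad, forces in N, time in s.
With the tool pointing down it reaches from about 0.3 to 0.85 m from the base axis. Payload 4.2 kg.
Tool frame: the origin (TCP) lies midway between the tips of the shut fingers; the grasp point (between the pads) lies 19 mm behind it; y points along the fingers, x is the direction in which the jaws open and shut, and the axes are right-handed (so a half turn about y gives the same grasp; the last joint's range is limited). The gripper opens to 91 mm and grips with 3 to 60 N. Pads are 32 mm wide; open, the fingers measure 118 mm over their backs; the gripper's body (76 mm by 178 mm) begins 60 mm behind the grasp point.
Start: joints at [-1.275, 0.32, 1.565, -0, 1.257, -0.02], TCP at [0.179, -0.547, 0.214] pointing down, gripper open.
Joint ranges: [-3.11, 3.11], [-0.84, 2.01], [0.21, 2.61], [-1.34, 4.49], [0.05, 2.63], [-2.56, 2.56]. Speed limits (rad/s): [2.57, 2.57, 3.14, 3.14, 3.14, 3.14].

### API

Orientations are given as a unit quaternion [w, x, y, z].
In Python, from rig import r, cams gives the robot as it stands. The module is installed in compiled form; this text tells all that it offers.
- The arm moves only by the tool drive_tool, never from a script. Its argument "series" is a list of rows, each a list of 5 numbers: the closure, from 0 (fully open) to 1 (shut), then the shift along the tool's x, y, z in cm, then the turn about the tool's y in degrees. In form: [[jaw, x, y, z, roll], ...]. A call has 1 to 12 rows; each row shifts and turns the pose as measured when the row begins, along the tool's axes as they then stand; what a row does not reach is not made up. A row lasts 1/10 s, in which the tool goes at most 50 mm and 8.59 degrees, less where a joint would pass 70% of its speed; a pose out of reach is approached as far as the arm can. A call with a gripper value outside its range is refused whole. The fingers move at their own pace and stop on an object; "newtons" is the grip in N (left out, the last holds). Time passes only in rows, so rows that do not move let the fingers close. It gives the time, the measured TCP pose, the force and the opening at its end, in the units of the state.
- r.get_state(): the state, without advancing time (a new reading comes with each control period).
- cams.grab_frame(name): name is "scene" or "side" or "wrist"; returns (picture, depth): 400x640x3 uint8, red, green, blue; 400x640 float32, m along the optical axis (not along the pixel's ray), 0 where there is no reading.
- cams.camera_info(name): a dict with "intrinsics" (3x3 intrinsics, pixels), "dist_coeffs" ([k1, k2, p1, p2, k3] as OpenCV has them; the pictures are not rectified), "rvec" (rotation vector, rad) and "tvec" (3), from world to camera coordinates, as OpenCV has them; the wrist camera has in their place "T_tool_cam" (4x4, takes a point from camera to tool coordinates, whose origin is the TCP and whose axes are the tool frame's). Camera axes: x right, y down, z forward; pixel columns grow to the right and rows downward; lengths in m; the calibration is good to about 2 mm. A picture is of the moment at which its call begins: read the wrist's pose just before it. camera_info takes no time and is no camera call.
- r.hand_in(): hands the job in, once; it reports no verdict.
The state is a dict: "clock": time; "joints": joint angles; "qd": joint speeds; "tau": joint torques, N m; "tool_pos": TCP position; "ee_rot": TCP orientation; "wrist_force": force on the tool from outside, world axes, zero at the start; "moment": the same for the moment, N m; "width": finger opening in m.
Only numpy, scipy, OpenCV 4.12 (cv2) and the standard library are available. Lean on these libraries where they do the work, as an engineer would, in place of code of your own. Each camera call takes 0.05 s, during which the arm holds its last target.

## Working session

There is one attempt and no reset: what is moved stays moved. The work goes in short steps, Python scripts to look and compute and a tool call to move; the robot and the scene stay as the last step left them, time stands still between calls to the robot, and variables do not carry over. Pictures are saved under pics/ and viewed, and the job is handed in when it is done.

Besides the shell and the picture viewer there is one more tool, called after "Request:" as name(argument=value, ...) on one line, values as JSON. drive_tool: Moves the arm, as the interface text tells. Its arguments: {"type":"object","properties":{"series":{"type":"array"},"newtons":{"type":"number"}},"required":["series"]}

```bash
mkdir -p pics; ls; python3 - <<'E'
from rig import r,cams
import cv2,numpy as np
s=r.get_state(); print({k:np.round(v,4) for k,v in s.items()})
for n in ["scene","side"]:
    im,d=cams.grab_frame(n); cv2.imwrite(f"pics/{n}0.png",im[:,:,::-1]); np.save(f"{n}0_d.npy",d); np.save(f"{n}0.npy",im)
for n in ["scene","side","wrist"]:
    print(n,{k:np.round(v,4).tolist() for k,v in cams.camera_info(n).items()})
E
```

```text
pics
{'clock': np.float64(0.0), 'joints': array([-1.275 ,  0.3203,  1.5657, -0.    ,  1.2574, -0.02  ]), 'qd': array([-0.0014, -0.0004,  0.0014, -0.0003,  0.0005, -0.0013]), 'tau': array([ 1.00000e-03, -4.12463e+01, -2.31973e+01,  7.29000e-02,
        4.59000e-02, -2.00000e-04]), 'tool_pos': array([ 0.1784, -0.5461,  0.2131]), 'ee_rot': array([ 0.5728, -0.572 ,  0.4156, -0.4146]), 'wrist_force': array([1.3563, 0.4333, 0.4587]), 'moment': array([-0.0171,  0.004 , -0.0196]), 'width': np.float64(0.091)}
scene {'intrinsics': [[379.3833, 0.0, 325.781], [0.0, 379.3833, 199.4689], [0.0, 0.0, 1.0]], 'dist_coeffs': [-0.0151, 0.0, 0.0, 0.0, 0.0], 'rvec': [1.1469, 2.3337, -1.0469], 'tvec': [0.3422, -0.1996, 1.5496]}
side {'intrinsics': [[445.7785, 0.0, 329.8804], [0.0, 445.7785, 199.8376], [0.0, 0.0, 1.0]], 'dist_coeffs': [-0.0042, 0.0, 0.0, 0.0, 0.0], 'rvec': [0.7593, -2.3857, 1.3781], 'tvec': [0.4083, 0.2496, 1.0567]}
wrist {'intrinsics': [[318.1577, 0.0, 320.2366], [0.0, 318.1577, 202.8547], [0.0, 0.0, 1.0]], 'dist_coeffs': [0.0204, 0.0, 0.0, 0.0, 0.0], 'T_tool_cam': [[1.0, -0.0002, 0.0006, -0.0017], [-0.0006, -0.2917, 0.9565, -0.1711], [0.0, -0.9565, -0.2917, 0.0822], [0.0, 0.0, 0.0, 1.0]]}
```

View pics/scene0.png

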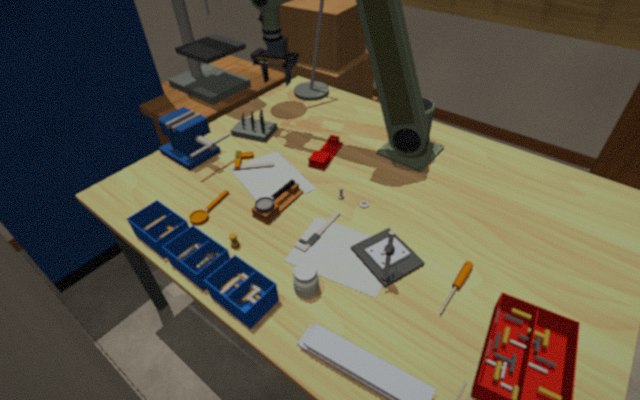

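View pics/side0.png

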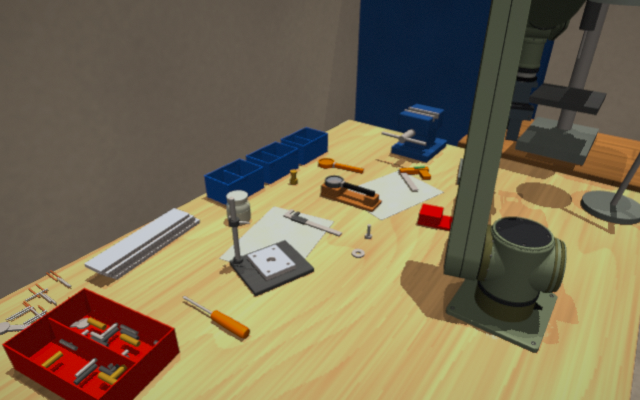

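The scene view shows the dark loupe on the wooden rest at about (277,200), with the orange look-alike loupe at (208,207) and the red rest at (325,152). The stand's bore is near (388,250). In the side view the loupe is at (350,188) and the stand at (270,260), with its post at (237,230).

```bash
cat > h.py <<'E'
import numpy as np,cv2
from rig import r,cams
from scipy.spatial.transform import Rotation as R
def Rt(s=None):
    s=s or r.get_state(); q=s['ee_rot']; return R.from_quat([q[1],q[2],q[3],q[0]]).as_matrix(),np.array(s['tool_pos'])
def campose(n,s=None):
    ci=cams.camera_info(n)
    if n=='wrist':
        Rw,p=Rt(s); T=np.eye(4);T[:3,:3]=Rw;T[:3,3]=p
        M=T@np.array(ci['T_tool_cam']); return M[:3,:3],M[:3,3]
    Rc,_=cv2.Rodrigues(np.array(ci['rvec'],float)); return Rc.T,-Rc.T@np.array(ci['tvec'],float)
def rays(n,uv,s=None):
    ci=cams.camera_info(n)
    x=cv2.undistortPoints(np.array(uv,float).reshape(-1,1,2),np.array(ci['intrinsics']),np.array(ci['dist_coeffs'])).reshape(-1,2)
    Rc,c=campose(n,s); d=np.c_[x,np.ones(len(x))]
    return c,d@Rc.T
def plane(n,uv,z,s=None):
    c,d=rays(n,uv,s); return c+d*((z-c[2])/d[:,2])[:,None]
def dpt(n,uv,depth,s=None):
    c,d=rays(n,uv,s); return c+d*np.asarray(depth).reshape(-1,1)
def tri(rl):
    A=np.zeros((3,3));b=np.zeros(3)
    for c,d in rl:
        d=np.ravel(d)/np.linalg.norm(d); P=np.eye(3)-np.outer(d,d);A+=P;b+=P@c
    p=np.linalg.solve(A,b); return p,[float(np.linalg.norm((np.eye(3)-np.outer(np.ravel(d),np.ravel(d))/np.dot(np.ravel(d),np.ravel(d)))@(p-c))) for c,d in rl]
def proj(n,P,s=None):
    ci=cams.camera_info(n); Rc,c=campose(n,s)
    rv,_=cv2.Rodrigues(Rc.T); return cv2.projectPoints(np.array(P,float).reshape(-1,1,3),rv,-Rc.T@c,np.array(ci['intrinsics']),np.array(ci['dist_coeffs']))[0].reshape(-1,2)
E
python3 - <<'E'
from h import *
print(np.round(Rt()[0],3))
a=np.load('scene0.npy');b=np.load('side0.npy')
c1=cv2.resize(a[170:230,240:320,::-1],None,fx=5,fy=5,interpolation=cv2.INTER_CUBIC)
c2=cv2.resize(a[220:290,345:435,::-1],None,fx=4.4,fy=4.4,interpolation=cv2.INTER_CUBIC)
c3=cv2.resize(b[165:215,310:390,::-1],None,fx=5,fy=5,interpolation=cv2.INTER_CUBIC)
c4=cv2.resize(b[190:300,215:325,::-1],None,fx=3.5,fy=3.5,interpolation=cv2.INTER_CUBIC)
C=np.zeros((690,800,3),np.uint8)
for c,(y,x) in [(c1,(0,0)),(c2,(0,400)),(c3,(310,0)),(c4,(310,400))]:
    hh=min(c.shape[0],690-y);C[y:y+hh,x:x+c.shape[1]][:, :]=c[:hh,:800-x]
cv2.imwrite('pics/crops0.png',cv2.resize(C,(692,597)))
ds=np.load('scene0_d.npy');dd=np.load('side0_d.npy')
for n,uv,z in [('scene',(265,204),.056),('scene',(297,184),.056),('scene',(388,250),.028),('scene',(208,216),.02),('side',(334,183),.056),('side',(373,193),.056),('side',(271,260),.028)]:
    D=(ds if n=='scene' else dd)[uv[1],uv[0]]
    print(n,uv,plane(n,[uv],z).round(3),dpt(n,[uv],D).round(3))
E
```

```text
[[ 0.311 -0.     0.951]
 [-0.951  0.001  0.311]
 [-0.002 -1.     0.   ]]
scene (265, 204) [[ 0.624 -0.198  0.056]] [[ 0.62  -0.202  0.05 ]]
scene (297, 184) [[ 0.484 -0.181  0.056]] [[ 0.468 -0.197  0.038]]
scene (388, 250) [[0.527 0.215 0.028]] [[0.619 0.259 0.146]]
scene (208, 216) [[ 0.756 -0.34   0.02 ]] [[ 0.746 -0.359  0.001]]
side (334, 183) [[ 0.608 -0.182  0.056]] [[ 0.607 -0.181  0.057]]
side (373, 193) [[ 0.472 -0.2    0.056]] [[ 0.474 -0.205  0.053]]
side (271, 260) [[0.531 0.217 0.028]] [[0.541 0.207 0.017]]
```

View pics/crops0.png

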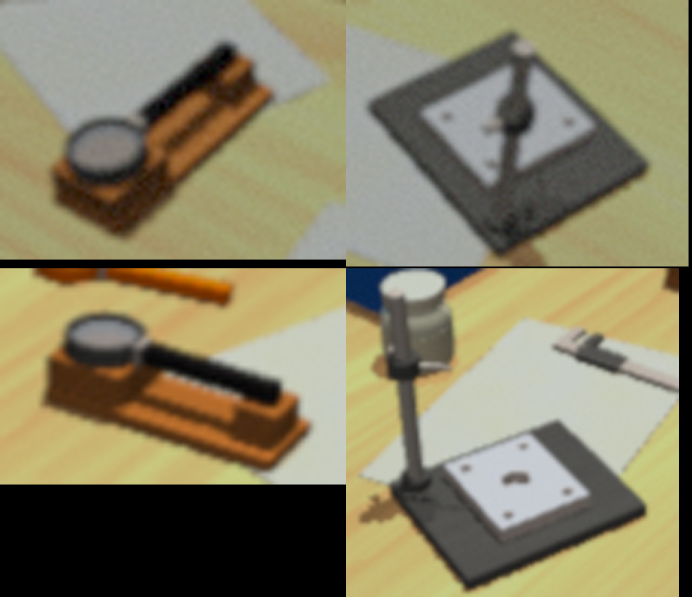

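```bash
python3 - <<'E'
from h import *
ds=np.load('scene0_d.npy')
v,u=np.mgrid[0:400:2,0:640:2]; d=ds[::2,::2]; m=d>0
P=dpt('scene',np.c_[u[m],v[m]],d[m])
print(proj('scene',[Rt()[1]]).round(0))
# max height map over 10cm cells
for x in np.arange(0.1,0.9,.1):
    print(round(x,1),[int(1000*np.percentile(q,99)) if len(q:=P[(abs(P[:,0]-x)<.05)&(abs(P[:,1]-y)<.05)&(P[:,2]<.35)][:,2])>3 else -1 for y in np.arange(-.8,.5,.1)])
E
```

```text
[[277.  82.]]
0.1 [4, 4, 4, 337, 4, 43, 12, 14, 346, 296, 4, 3, 4]
0.2 [4, 29, 337, 349, 6, 43, 14, 348, 347, 5, 4, 4, 4]
0.3 [5, 69, 101, 96, 5, 43, 42, 5, 4, 3, 3, 4, 3]
0.4 [3, 32, 13, 24, 12, 5, 4, 35, 7, 4, 14, 3, 26]
0.5 [173, 173, 172, 112, 12, 4, 58, 3, 9, 16, 31, 29, 27]
0.6 [171, 172, 171, 117, 17, 4, 57, 4, 10, 15, 139, 202, 15]
0.7 [3, 4, 5, 4, 18, 3, 52, 4, 6, 85, 3, 3, 3]
0.8 [5, 4, 4, 76, 80, 80, 79, 80, 80, 87, 39, 50, 51]
```

The candidates in the scene picture are the dark-handled loupe on the wooden rest (277,200), the orange loupe (208,207), and the red rest (325,152), which is the wrong colour. The close crop shows the black handle and grey rim on wood, so I choose (277,200). I'll move above it for a close look.

Request:
drive_tool(series=[[0,-2,0,3.5,0],[0,-2,0,3.5,0],[0,-2,0,3.5,0],[0,-2,0,3.5,0],[0,-2,0,3.5,0],[0,-2,0,3.5,0],[0,-2,0,3.5,0],[0,-2,0,3.5,0],[0,-2,0,3.5,0],[0,-2,0,3.5,0],[0,-2,0,3.5,0],[0,-2,0,3.5,0]])

```text
clock: 1.3
tool_pos: [0.5109, -0.1771, 0.2083]
ee_rot: [0.571, -0.57, 0.421, -0.415]
wrist_force: [0.2, -1.5, 0.0]
width: 0.0914
```

Request:
drive_tool(series=[[0,0,0,0,8],[0,0,0,0,8],[0,0,0,0,0],[0,0,0,0,0]])

```text
clock: 1.7
tool_pos: [0.5138, -0.1714, 0.2061]
ee_rot: [-0.507, 0.507, -0.497, 0.488]
wrist_force: [-0.1, -0.5, -0.3]
width: 0.0911
```

```bash
python3 - <<'E'
from h import *
s=r.get_state(); im,d=cams.grab_frame('wrist'); np.save('w1.npy',im);np.save('w1d.npy',d); import pickle; pickle.dump(s,open('w1.pkl','wb'))
cv2.imwrite('pics/w1.png',im[:,:,::-1]); print(s['clock'],s['tool_pos'],np.round(Rt(s)[0],3))
E
```

```text
1.7 [ 0.51381749 -0.17144632  0.20606684] [[ 0.029 -0.009  1.   ]
 [-1.     0.008  0.029]
 [-0.009 -1.    -0.009]]
```

View pics/w1.png

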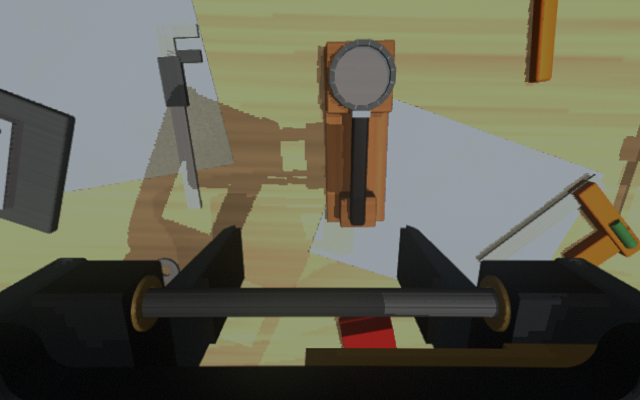

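The wrist view shows the loupe handle running from (361,118) to (357,222), with the lens centred near (362,75). The caliper is at (180,120), the washer at (168,267), and the stand's edge is at the left.

```bash
python3 - <<'E'
from h import *
import pickle
s=pickle.load(open('w1.pkl','rb')); im=np.load('w1.npy');d=np.load('w1d.npy')
g=im.max(2).copy()
m=((g<55)).astype(np.uint8); m[:, :340]=0;m[:,385:]=0;m[:118]=0;m[230:]=0
n,l,st,ce=cv2.connectedComponentsWithStats(m); i=1+np.argmax(st[1:,4]); ys,xs=np.where(l==i); print(st[i],ce[i])
mid=np.array([[xs[ys==y].mean(),y] for y in range(125,220)]); wid=[np.sum(ys==y) for y in range(125,220,15)];print(wid)
print('depth z handle',dpt('wrist',mid[::20],[d[int(v),int(round(u))] for u,v in mid[::20]],s).round(4))
P=plane('wrist',mid,.056,s)
c=np.polyfit(P[:,0],P[:,1],1); yaw=np.arctan(c[0]); print('ends',P[0],P[-1],'yaw deg',np.degrees(yaw))
print('end of handle z.056',plane('wrist',[[357.5,ys.max()+.5]],.056,s), plane('wrist',[[xs[ys==ys.min()].mean(),ys.min()]],.056,s))
# width
for y in (140,170,200):
    q=xs[ys==y]; a=plane('wrist',[[q.min()-.5,y],[q.max()+.5,y]],.056,s); print('w',np.linalg.norm(a[0]-a[1]))
# lens rim: outer ellipse of gray pixels
hsv=cv2.cvtColor(im,cv2.COLOR_RGB2HSV); mm=((hsv[:,:,1]<70)).astype(np.uint8); mm[:30]=0; mm[110:]=0; mm[:,:322]=0; mm[:,400:]=0
mm=cv2.morphologyEx(mm,cv2.MORPH_OPEN,np.ones((3,3),np.uint8))
cs,_=cv2.findContours(mm,cv2.RETR_EXTERNAL,cv2.CHAIN_APPROX_NONE); k=max(cs,key=cv2.contourArea); e=cv2.fitEllipse(k);print(e)
L=plane('wrist',[e[0]],.052,s); print('lens',L, 'grip from lens',L[0][:2]-.07*np.array([np.cos(yaw),np.sin(yaw)]))
# side edges of lens
for v in (e[0][1],):
    q=k[:,0];qq=q[abs(q[:,1]-v)<1]; a=plane('wrist',[[qq[:,0].min()-.5,v],[qq[:,0].max()+.5,v]],.056,s);print('lens dia',np.linalg.norm(a[0]-a[1]),a)
R_,p=Rt(s); print('tool z yaw',np.degrees(np.arctan2(R_[1,2],R_[0,2])))
E
```

```text
[ 340  118   34  107 1768] [357.73699095 171.26357466]
[np.int64(16), np.int64(17), np.int64(16), np.int64(15), np.int64(16), np.int64(15), np.int64(15)]
depth z handle [[ 0.5774 -0.2053  0.058 ]
 [ 0.5579 -0.2058  0.0564]
 [ 0.5379 -0.207   0.0567]
 [ 0.5173 -0.2072  0.0578]
 [ 0.4953 -0.2082  0.0566]]
ends [ 0.57722788 -0.20551451  0.056     ] [ 0.47933688 -0.20930603  0.056     ] yaw deg 1.8622528054550802
end of handle z.056 [[ 0.47305084 -0.21024089  0.056     ]] [[ 0.58374876 -0.20243298  0.056     ]]
w 0.01683987263829463
w 0.015294237855629618
w 0.015750364708066844
((362.1155700683594, 74.36381530761719), (66.10128784179688, 71.69992065429688), 19.442726135253906)
lens [[ 0.62338529 -0.20531872  0.052     ]] grip from lens [ 0.55342227 -0.20759349]
lens dia 0.062392458702982316 [[ 0.62222241 -0.17353197  0.056     ]
 [ 0.62384283 -0.23590338  0.056     ]]
tool z yaw 1.6401506138718054
```

Request:
drive_tool(series=[[0,1.8,2,1.9,0],[0,1.8,2,1.9,0],[0,0,3,0,0],[0,0,2,0,0],[0,0,0,0,0],[0,0,0,0,0]])

```text
clock: 2.35
tool_pos: [0.5529, -0.21, 0.1144]
ee_rot: [0.509, -0.508, 0.494, -0.488]
wrist_force: [-0.1, 0.9, 0.3]
width: 0.0912
```

```bash
cat > look.py <<'E'
from h import *
import sys,pickle
t=sys.argv[1]
s=r.get_state(); im,d=cams.grab_frame('wrist'); np.save(t+'.npy',im);np.save(t+'d.npy',d); pickle.dump(s,open(t+'.pkl','wb'))
cv2.imwrite(f'pics/{t}.png',im[:,:,::-1]); print(s['clock'],s['tool_pos'].round(4),s['wrist_force'].round(2),s['width']);print(np.round(Rt(s)[0],3))
E
python3 look.py w2
```

```text
2.35 [ 0.5529 -0.21    0.1144] [-0.1   0.86  0.29] 0.09122856085028917
[[ 0.035 -0.006  0.999]
 [-0.999  0.007  0.035]
 [-0.007 -1.    -0.006]]
```

View pics/w2.png

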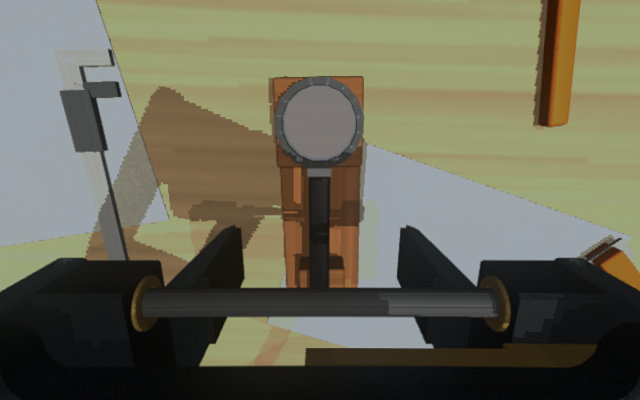

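The handle (column ~319) is centred between the fingers, whose tips are near columns 240 and 402. I'll re-measure before descending.

```bash
cat > lens.py <<'E'
from h import *
import pickle,sys
def lens(t,z,box,sat=70):
    s=pickle.load(open(t+'.pkl','rb')); im=np.load(t+'.npy')
    hsv=cv2.cvtColor(im,cv2.COLOR_RGB2HSV); mm=(hsv[:,:,1]<sat).astype(np.uint8); k=np.zeros_like(mm);y0,y1,x0,x1=box;k[y0:y1,x0:x1]=1;mm*=k
    mm=cv2.morphologyEx(mm,cv2.MORPH_OPEN,np.ones((3,3),np.uint8))
    cs,_=cv2.findContours(mm,cv2.RETR_EXTERNAL,cv2.CHAIN_APPROX_NONE); k=max(cs,key=cv2.contourArea); e=cv2.fitEllipse(k)
    return e,plane('wrist',[e[0]],z,s)[0],s
E
python3 - <<'E'
from lens import *
e,L,s=lens('w2',.056,(60,162,255,375)); print(e,L)
im=np.load('w2.npy');g=im.max(2)
for v in (200,220,240): 
    q=np.where(g[v,300:340]<50)[0]+300; print(v,q.min(),q.max(),plane('wrist',[[q.min()-.5,v],[q.max()+.5,v]],.056,s)[:,:2].round(4).tolist())
E
```

```text
((318.9308776855469, 120.69981384277344), (87.12737274169922, 89.82612609863281), 94.04126739501953) [ 0.62427231 -0.20486092  0.056     ]
200 309 329 [[0.5663, -0.199], [0.5669, -0.2147]]
220 309 329 [[0.5503, -0.1993], [0.5509, -0.2154]]
240 310 328 [[0.5337, -0.2005], [0.5342, -0.2154]]
```

Request:
drive_tool(series=[[0,-0.2,2,0.1,0],[0,0,2,0,0],[0,0,2,0,0],[0,0,1,0,0],[0,0,0,0,0]])

```text
clock: 2.9
tool_pos: [0.5583, -0.2096, 0.051]
ee_rot: [0.512, -0.507, 0.489, -0.493]
wrist_force: [0.4, -0.6, 0.2]
width: 0.0908
```

Request:
drive_tool(series=[[0,0,0,0,0],[0,0,0,0,0]])

```text
clock: 3.1
tool_pos: [0.5596, -0.2102, 0.0533]
ee_rot: [0.512, -0.506, 0.487, -0.494]
wrist_force: [-0.5, 0.2, -0.2]
width: 0.0913
```

```bash
python3 - <<'E'
from h import *
for i in range(3):
    s=r.get_state(); print(s['tool_pos'].round(4),Rt(s)[0].round(3).tolist(),s['joints'].round(4))
E
```

```text
[ 0.5596 -0.2102  0.0533] [[0.037, 0.012, 0.999], [-0.999, -0.0, 0.037], [0.001, -1.0, 0.012]] [-0.381   0.4893  1.7356  0.0054  0.905   1.1493]
[ 0.5596 -0.2102  0.0533] [[0.037, 0.012, 0.999], [-0.999, -0.0, 0.037], [0.001, -1.0, 0.012]] [-0.381   0.4893  1.7356  0.0054  0.905   1.1493]
[ 0.5596 -0.2102  0.0533] [[0.037, 0.012, 0.999], [-0.999, -0.0, 0.037], [0.001, -1.0, 0.012]] [-0.381   0.4893  1.7356  0.0054  0.905   1.1493]
```

Request:
drive_tool(series=[[0,-0.1,0.3,-0.2,0],[0,-0.1,0.4,-0.2,0],[0,-0.1,0.4,-0.2,0],[0,0,0.4,0,0],[0,0,0.4,0,0],[0,0,0,0,0],[0,0,0,0,0]])

```text
clock: 3.8
tool_pos: [0.5542, -0.2076, 0.0345]
ee_rot: [0.513, -0.506, 0.486, -0.495]
wrist_force: [-0.1, -0.6, -0.3]
width: 0.0914
```

Request:
drive_tool(series=[[0,0,0.3,0,0],[0,0,0.3,0,0],[0,0,0,0,0],[0,0,0,0,0]])

```text
clock: 4.2
tool_pos: [0.5545, -0.2077, 0.028]
ee_rot: [0.513, -0.506, 0.486, -0.495]
wrist_force: [0.2, 0.2, -0.8]
width: 0.0915
```

```bash
python3 look.py w3
```

```text
4.2 [ 0.5545 -0.2077  0.028 ] [ 0.18  0.21 -0.77] 0.09151570703622772
[[ 0.037  0.016  0.999]
 [-0.999 -0.002  0.037]
 [ 0.002 -1.     0.016]]
```

View pics/w3.png

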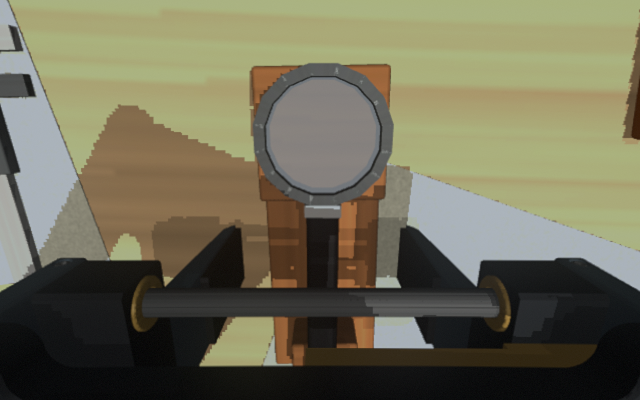

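The handle (column ~322, row 230) is centred between the fingers at handle height, so I'll close gently.

Request:
drive_tool(series=[[0.5,0,0,0,0],[0.6,0,0,0,0],[0.7,0,0,0,0],[0.8,0,0,0,0],[0.9,0,0,0,0],[1,0,0,0,0],[1,0,0,0,0],[1,0,0,0,0]], newtons=16)

```text
clock: 5.05
tool_pos: [0.5548, -0.2078, 0.0284]
ee_rot: [0.513, -0.506, 0.486, -0.495]
wrist_force: [-0.4, 0.4, 0.2]
width: 0.0298
```

Request:
drive_tool(series=[[1,0,0,0,0],[1,0,0,0,0],[1,0,0,0,0],[1,0,0,0,0],[1,0,0,0,0]])

```text
clock: 5.55
tool_pos: [0.5548, -0.2078, 0.0284]
ee_rot: [0.513, -0.506, 0.486, -0.495]
wrist_force: [0.4, 0.1, -0.2]
width: 0.0162
```

Width is 16.2 mm, which matches the handle. Now I'll lift slowly and straight up.

Request:
drive_tool(series=[[1,0,-0.3,0,0],[1,0,-0.5,0,0],[1,0,-0.8,0,0],[1,0,-1,0,0],[1,0,-1,0,0],[1,0,-1,0,0],[1,0,0,0,0],[1,0,0,0,0]])

```text
clock: 6.35
tool_pos: [0.554, -0.2077, 0.0793]
ee_rot: [0.513, -0.506, 0.486, -0.496]
wrist_force: [-0.4, 0.4, -1.8]
width: 0.0156
```

```bash
python3 look.py w4
```

```text
6.35 [ 0.554  -0.2077  0.0793] [-0.37  0.43 -1.84] 0.015607880128643479
[[ 0.037  0.017  0.999]
 [-0.999 -0.002  0.037]
 [ 0.003 -1.     0.017]]
```

View pics/w4.png

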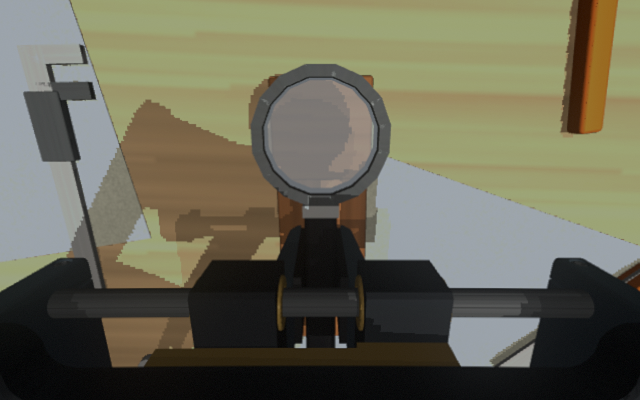

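The loupe is lifted, with the lens at (320,132) much as before the lift, so it has not pitched. I'll raise it and carry it toward the stand for a look at the bore and pointer.

Request:
drive_tool(series=[[1,0,-2,0,0],[1,0,-2.5,0,0],[1,0,-2.5,0,0],[1,0,-2.5,0,0],[1,-1,-2,-0.4,0],[1,-2,-1,-0.5,0],[1,-2.5,0,-0.7,0],[1,-2.5,0,-0.7,0],[1,-2.5,0,-0.7,0],[1,-2.5,0,-0.7,0],[1,-2.5,0,-0.7,0],[1,-2.5,0,-0.7,0]])

```text
clock: 7.6
tool_pos: [0.4859, -0.0191, 0.2]
ee_rot: [0.51, -0.507, 0.493, -0.491]
wrist_force: [0.7, 0.5, -2.0]
width: 0.0162
```

Request:
drive_tool(series=[[1,-2.5,0,-0.7,0],[1,-2.5,0,-0.7,0],[1,-2,0,-0.7,0],[1,-1,0,-0.4,0],[1,0,0,0,0],[1,0,0,0,0]])

```text
clock: 8.2
tool_pos: [0.4493, 0.0687, 0.1964]
ee_rot: [-0.509, 0.511, -0.494, 0.486]
wrist_force: [0.6, 0.1, -1.6]
width: 0.0162
```

```bash
python3 look.py w5
```

```text
8.2 [0.4493 0.0687 0.1964] [ 0.56  0.14 -1.58] 0.016237910100033292
[[ 0.04  -0.01   0.999]
 [-0.999  0.005  0.04 ]
 [-0.006 -1.    -0.009]]
```

View pics/w5.png

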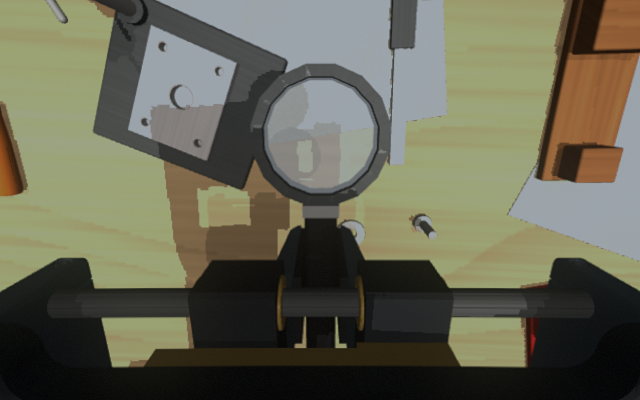

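The bore is at (181,96) and the post and collar area near (130,10), with the caliper at (400,80) and the bolt at (425,225). I'll measure the bore and triangulate the pointer tip from the fixed cameras.

```bash
python3 - <<'E'
from h import *
import pickle
s=pickle.load(open('w5.pkl','rb')); im=np.load('w5.npy'); d=np.load('w5d.npy')
g=cv2.cvtColor(im,cv2.COLOR_RGB2GRAY)
c=cv2.resize(im[0:150,50:250,::-1],None,fx=4,fy=4,interpolation=cv2.INTER_CUBIC); cv2.imwrite('pics/w5c.png',c)
# small holes & bore by plane .028
for uv in [(163,46.5),(218.5,71),(198,143),(145,122),(181,96.5)]: print(uv,plane('wrist',[uv],.028,s).round(4), dpt('wrist',[uv],d[int(uv[1]),int(uv[0])],s).round(4))
print('plate pts',[dpt('wrist',[uv],d[uv[1],uv[0]],s).round(4).tolist() for uv in [(190,60),(165,120)]])
b=np.load('side0.npy');a=np.load('scene0.npy')
C=np.zeros((600,800,3),np.uint8)
C[:,:400]=cv2.resize(b[190:250,225:265,::-1],None,fx=10,fy=10,interpolation=cv2.INTER_CUBIC)
C[:400,400:]=cv2.resize(a[230:270,370:410,::-1],None,fx=10,fy=10,interpolation=cv2.INTER_CUBIC)
cv2.imwrite('pics/ptr.png',C)
E
```

```text
(163, 46.5) [[0.577  0.2272 0.028 ]] [[0.578  0.2309 0.02  ]]
(218.5, 71) [[0.5577 0.1755 0.028 ]] [[0.5585 0.1787 0.0172]]
(198, 143) [[0.4865 0.2011 0.028 ]] [[0.485  0.2053 0.017 ]]
(145, 122) [[0.5056 0.2537 0.028 ]] [[0.5048 0.2589 0.0183]]
(181, 96.5) [[0.5322 0.2145 0.028 ]] [[0.5322 0.2191 0.0171]]
plate pts [[[0.5664, 0.2027, 0.0274]], [[0.5086, 0.2323, 0.0297]]]
```

View pics/ptr.png

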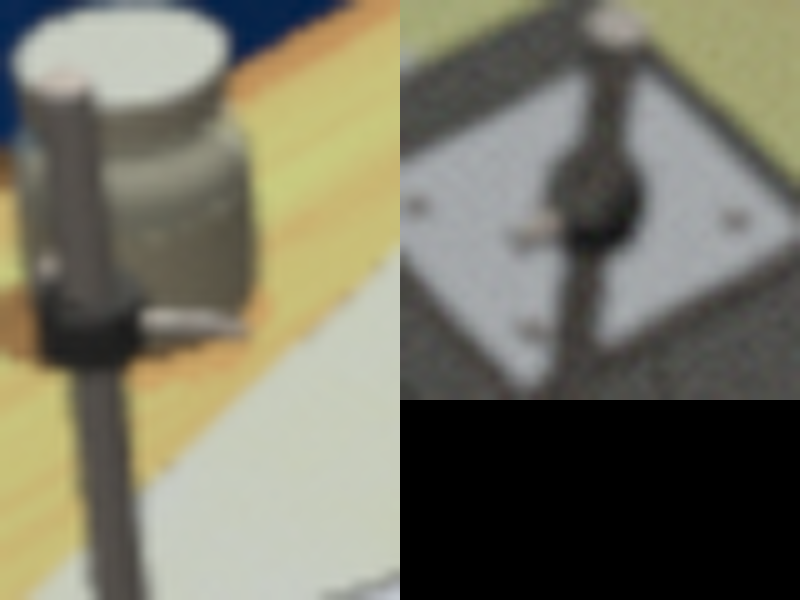

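View pics/w5c.png

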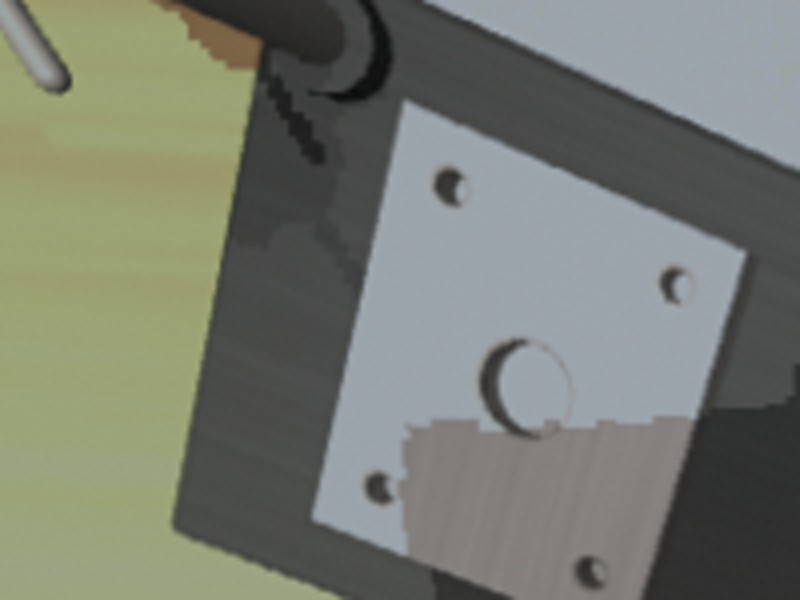

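```bash
python3 - <<'E'
from h import *
import pickle
s=pickle.load(open('w5.pkl','rb'))
B=np.array([.5322,.2145])
S=rays('side',[(249.1,222.2)]);C=rays('scene',[(381.5,253.7)]);W=rays('wrist',[(64.8,21)],s)
print('all',tri([S,C,W]));print('SW',tri([S,W]));print('CW',tri([C,W]));print('SC',tri([S,C]))
# intersect rays with the vertical plane through bore axis and post
po=np.array([.6096,.2561]); print('expected tip xy',B+(po-B)*47/np.linalg.norm(po-B))
n=np.array([-(po-B)[1],(po-B)[0],0]);n/=np.linalg.norm(n)
for nm,(c,d) in (('S',S),('C',C),('W',W)):
    t=np.dot(np.r_[B,0]-c,n)/np.dot(d[0],n); P=c+t*d[0]; print(nm,P.round(4),'dist to axis',np.linalg.norm(P[:2]-B).round(4))
# side: bore ray check
print(proj('side',[[*B,.028],[*po,.204]]),proj('scene',[[*B,.028],[*po,.204]]))
E
```

```text
all (array([0.59152789, 0.23685002, 0.11812214]), [0.013463631279195504, 0.021794340671802397, 0.01883081751255053])
SW (array([0.57519924, 0.23815979, 0.13711043]), [0.0011840857693668806, 0.0011840857693668529])
CW (array([0.59184887, 0.24547206, 0.10490855]), [0.017768014882515795, 0.017768014882515816])
SC (array([0.60378767, 0.22587182, 0.10973615]), [0.01260653695478913, 0.012606536954789175])
expected tip xy [41.93150428 22.46528886]
S [0.5765 0.2383 0.1373] dist to axis 0.0503
C [ 0.0611 -0.0387 -0.6236] dist to axis 0.5348
W [0.5741 0.237  0.1375] dist to axis 0.0476
[[271.33716981 259.28345843]
 [231.69177454 197.6402728 ]] [[386.88772763 250.86663142]
 [391.16232935 231.91970932]]
```

```bash
python3 - <<'E'
from h import *
t=np.array([.5752,.238,.1373]);print(proj('scene',[t,[.6,.2505,.1373],[.5322,.2145,.1373]]))
s=r.get_state();
for n in ('side',):
    im,d=cams.grab_frame(n); cv2.imwrite('pics/side5.png',im[:,:,::-1])
    cv2.imwrite('pics/side5c.png',cv2.resize(im[150:300,180:380,::-1],None,fx=4,fy=4,interpolation=cv2.INTER_CUBIC))
im,d=cams.grab_frame('scene'); cv2.imwrite('pics/scene5c.png',cv2.resize(im[190:290,330:430,::-1],None,fx=6,fy=6,interpolation=cv2.INTER_CUBIC))
E
```

```text
[[389.59600385 238.37619574]
 [388.7839748  246.15692308]
 [390.35882574 225.30042634]]
```

View pics/side5c.png

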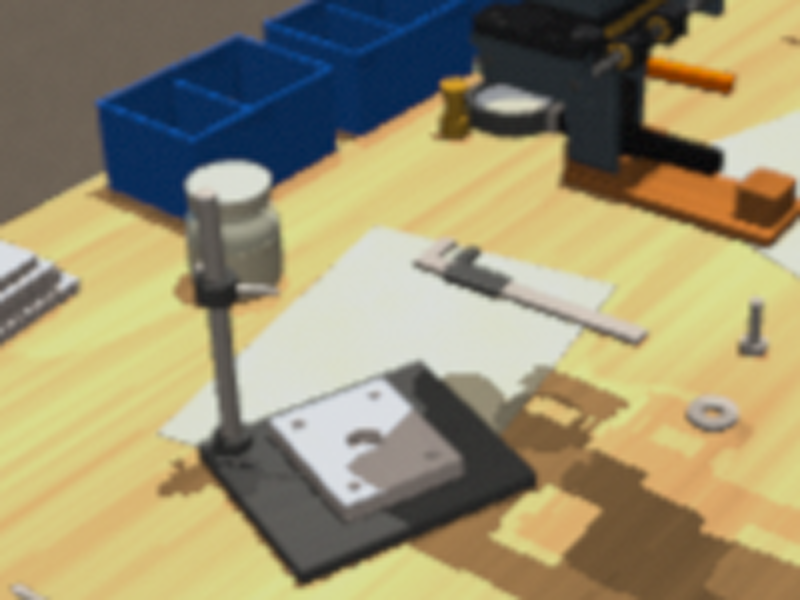

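View pics/scene5c.png

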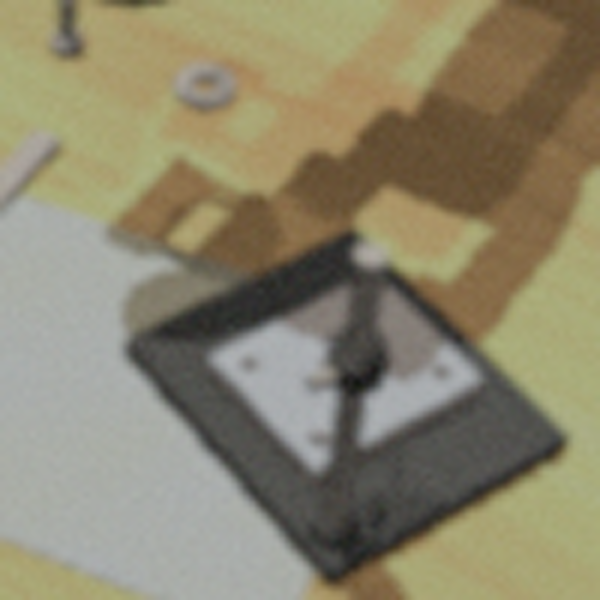

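The scene view hides the pointer behind its collar at (389,250); the bright bit I took there is a clamp screw or the bore edge. I'll check the pointer height against the collar on the post instead.

```bash
python3 - <<'E'
from h import *
import pickle
po=[.6096,.2561]
for z in (.128,.133,.138,.143): print(z,proj('side',[[*po,z]]).round(1),proj('scene',[[*po,z]]).round(1))
print(proj('side',[[*po,.014],[*po,.204]]),proj('scene',[[*po,.014],[*po,.204]]))
a=np.load('scene0.npy').max(2);b=np.load('side0.npy').max(2)
print(b[214:236,228:243]);print(a[238:262,382:398])
E
```

```text
0.128 [[234.6 224.2]] [[388.4 251.7]]
0.133 [[234.4 222.5]] [[388.6 250.5]]
0.138 [[234.2 220.8]] [[388.7 249.2]]
0.143 [[234.  219.1]] [[388.9 248. ]]
[[238.5206727  260.73099219]
 [231.69177454 197.6402728 ]] [[384.71710454 277.81034717]
 [391.16232935 231.91970932]]
[[ 96  94  86  81  84  83  79  76  94 106 104 106 109 104  99]
 [101 114 104  85  84  83  79  76  92 103 106 104 103 101  98]
 [112 138 121  91  86  85  80  74  86  98 104 103 102 101  99]
 [108 115 102  83  84  84  80  74  78  86  94 101 103 102  99]
 [ 95  78  70  75  84  83  81  74  74  81  85  95 100 101  99]
 [ 87  59  53  70  81  83  79  74  72  77  76  84  96 101  99]
 [ 83  49  49  58  64  73  75  72  70  68  60  78 103 112 108]
 [ 95  48  45  58  62  65  67  63  55  49  56 123 158 163 155]
 [104  47  40  48  50  52  50  45  38  32  49 107 134 140 135]
 [108  52  37  37  36  38  36  35  33  29  36  67  92  95  96]
 [109  54  37  34  35  35  33  34  31  31  36  65  90  95 101]
 [116  67  40  35  34  34  33  33  34  37  67  97 110 120 152]
 [151 110  82  62  46  40  39  40  43  72 138 169 174 178 190]
 [189 175 1
[... 1465 characters left out ...]
  38  39  59 115 154 170 171]
 [153 151 139 122  78  50  54  47  42  33  36  82 130 161 170 167]
 [131 131 124 101  66  37  27  32  30  25  50  99 149 165 169 171]
 [122 124 124 110  71  39  36  29  38  58  92 130 158 168 170 170]
 [144 153 153 139  97  56  47  47  69 108 132 154 166 171 173 170]
 [165 167 166 149 112  70  60  65 101 141 160 167 171 170 172 169]
 [172 170 166 148 108  69  65  76 113 153 170 169 171 169 170 170]
 [172 173 165 139  93  68  67  75 113 156 168 172 171 171 172 169]
 [171 171 164 131  86  63  65  80 114 153 168 171 169 168 166 156]
 [172 172 162 127  82  66  65  87 125 157 172 170 166 156 141 122]
 [162 157 154 120  79  63  68  88 135 160 171 162 144 127 110  89]]
```

```bash
python3 - <<'E'
from h import *
import pickle
s=pickle.load(open('w5.pkl','rb'));d=np.load('w5d.npy');im=np.load('w5.npy')
print(d[8:26,50:72].round(3))
for uv in [(58,10),(60,14),(62,17),(63,19),(64,20)]: print(uv,dpt('wrist',[uv],d[uv[1],uv[0]],s).round(4))
# lens depth
for uv in [(262,130),(380,160),(310,75),(320,212),(300,90)]: print(uv,dpt('wrist',[uv],d[uv[1],uv[0]],s).round(4))
E
```

```text
[[0.325 0.202 0.202 0.202 0.202 0.203 0.202 0.203 0.203 0.203 0.204 0.204
  0.325 0.326 0.324 0.326 0.325 0.324 0.324 0.325 0.325 0.326]
 [0.324 0.325 0.201 0.202 0.202 0.2   0.201 0.203 0.204 0.203 0.203 0.203
  0.324 0.325 0.324 0.324 0.324 0.325 0.324 0.326 0.326 0.324]
 [0.325 0.327 0.202 0.203 0.203 0.203 0.202 0.202 0.202 0.203 0.204 0.204
  0.325 0.324 0.325 0.326 0.325 0.326 0.326 0.324 0.324 0.325]
 [0.327 0.325 0.327 0.203 0.202 0.203 0.203 0.201 0.202 0.202 0.203 0.204
  0.204 0.326 0.325 0.326 0.324 0.325 0.325 0.326 0.325 0.325]
 [0.325 0.325 0.326 0.204 0.202 0.203 0.202 0.203 0.202 0.204 0.203 0.205
  0.204 0.204 0.327 0.326 0.325 0.326 0.325 0.325 0.327 0.325]
 [0.326 0.328 0.327 0.325 0.203 0.203 0.202 0.202 0.202 0.202 0.203 0.203
  0.204 0.204 0.325 0.326 0.325 0.325 0.326 0.326 0.326 0.325]
 [0.326 0.327 0.326 0.327 0.202 0.204 0.204 0.202 0.203 0.203 0.203 0.204
  0.203 0.205 0.205 0.325 0.325 0.325 0.326 0.326 0.325 0.326]
 [0.326 0.326 0.326 0.326 0.326 0.204 0.204 0.203 0.203 0.202 0.204 0.203
  0.203 0.204 0.204 0.206 0.327 0.326 0.327 0.327 0.325 0.326]
 [0.
[... 1014 characters left out ...]
28 0.328 0.329
  0.329 0.328 0.206 0.328 0.328 0.327 0.327 0.328 0.328 0.328]
 [0.329 0.329 0.328 0.329 0.329 0.328 0.328 0.33  0.329 0.329 0.329 0.329
  0.33  0.329 0.329 0.328 0.33  0.33  0.329 0.329 0.33  0.328]
 [0.329 0.327 0.328 0.329 0.329 0.331 0.33  0.329 0.33  0.329 0.33  0.329
  0.329 0.329 0.329 0.33  0.329 0.328 0.329 0.328 0.329 0.33 ]]
(58, 10) [[0.5797 0.2388 0.139 ]]
(60, 14) [[0.5776 0.2381 0.1389]]
(62, 17) [[0.576  0.2374 0.1387]]
(63, 19) [[0.5751 0.2377 0.1378]]
(64, 20) [[0.5746 0.2371 0.1378]]
(262, 130) [[0.5198 0.0988 0.2216]]
(380, 160) [[0.5088 0.0452 0.2231]]
(310, 75) [[0.5433 0.078  0.2229]]
(320, 212) [[0.483  0.0714 0.2238]]
(300, 90) [[0.5374 0.0825 0.2171]]
```

```bash
python3 - <<'E'
from lens import *
for t,z,bx in (('w4',.105,None),('w5',.2225,None)):
    s=pickle.load(open(t+'.pkl','rb')); im=np.load(t+'.npy'); d=np.load(t+'d.npy')
    # rim+lens by depth: near band around the rim's top plane
    v,u=np.mgrid[0:400,0:640]; m=d>0
    P=np.zeros((400,640,3)); P[m]=dpt('wrist',np.c_[u[m],v[m]],d[m],s)
    top=np.median(P[60:72,300:345,2][d[60:72,300:345]<.2]); 
    mm=((abs(P[:,:,2]-top)<.006)&(v<205)&(u>230)&(u<410)).astype(np.uint8); mm=cv2.morphologyEx(mm,cv2.MORPH_OPEN,np.ones((5,5),np.uint8))
    cs,_=cv2.findContours(mm,cv2.RETR_EXTERNAL,cv2.CHAIN_APPROX_NONE);k=max(cs,key=cv2.contourArea); 
    k=k[k[:,0,1]<190]; e=cv2.fitEllipse(k); c=plane('wrist',[e[0]],top,s)[0]
    q=P[mm>0]; q=q[np.linalg.norm(q[:,:2]-c[:2],axis=1)>.0255]; A=np.c_[q[:,:2]-c[:2],np.ones(len(q))]; pl=np.linalg.lstsq(A,q[:,2],rcond=None)[0]
    Rw,p=Rt(s); print(t,e,'top',top,'centre',c,'in tool',Rw.T@(c-p),'slope',pl, 'diam',e[1][0]/318*np.median(d[60:200,255:265][d[60:200,255:265]<.18]))
E
```

```text
w4 ((320.66912841796875, 133.9268035888672), (138.83123779296875, 140.8688507080078), 174.88272094726562) top 0.1071662996153358 centre [ 0.62323284 -0.20383102  0.1071663 ] in tool [-0.00120432 -0.02671519  0.06983381] slope [0.02691965 0.00108288 0.10654372] diam 0.061937124
w5 ((320.50762939453125, 134.08856201171875), (139.23353576660156, 140.67640686035156), 0.8940815925598145) top 0.22184157406559404 centre [0.51914283 0.07263047 0.22184157] in tool [-0.00127502 -0.02606383  0.06970913] slope [0.00481633 0.00672483 0.22182664] diam 0.06211984
```

```bash
cat > rim.py <<'E'
from lens import *
def rim(t):
    s=pickle.load(open(t+'.pkl','rb')); d=np.load(t+'d.npy')
    v,u=np.mgrid[0:400,0:640]; m=d>0
    P=np.zeros((400,640,3)); P[m]=dpt('wrist',np.c_[u[m],v[m]],d[m],s)
    near=d[60:72,300:345]<.2
    top=np.median(P[60:72,300:345,2][near])
    mm=((abs(P[:,:,2]-top)<.006)&(v<205)&(u>230)&(u<410)).astype(np.uint8); mm=cv2.morphologyEx(mm,cv2.MORPH_OPEN,np.ones((5,5),np.uint8))
    cs,_=cv2.findContours(mm,cv2.RETR_EXTERNAL,cv2.CHAIN_APPROX_NONE);k=max(cs,key=cv2.contourArea)
    k=k[k[:,0,1]<190]; e=cv2.fitEllipse(k); c=plane('wrist',[e[0]],top,s)[0]
    q=P[mm>0]; q=q[np.linalg.norm(q[:,:2]-c[:2],axis=1)>.0255]; A=np.c_[q[:,:2]-c[:2],np.ones(len(q))]; pl=np.linalg.lstsq(A,q[:,2],rcond=None)[0]
    c[2]=pl[2]; Rw,p=Rt(s); return e,c,Rw.T@(c-p),pl,Rw,p
if __name__=='__main__':
    for t in sys.argv[1:]:
        e,c,ct,pl,Rw,p=rim(t); print(t,'ell',np.round(e[0],1),'top centre',c.round(4),'tool',ct.round(4),'slope',pl[:2].round(4),'tooltilt',Rw[2].round(3),'yaw',np.degrees(np.arctan2(Rw[1,2],Rw[0,2])).round(2))
E
python3 rim.py w3 w4 w5
```

```text
w3 ell [322.9 133.9] top centre [ 0.6239 -0.2048  0.0556] tool [-0.0002 -0.0265  0.0698] slope [0.029  0.0016] tooltilt [ 0.002 -1.     0.016] yaw 2.14
w4 ell [320.7 133.9] top centre [ 0.6232 -0.2038  0.1065] tool [-0.0012 -0.0261  0.0698] slope [0.0269 0.0011] tooltilt [ 0.003 -1.     0.017] yaw 2.14
w5 ell [320.5 134.1] top centre [0.5191 0.0726 0.2218] tool [-0.0013 -0.026   0.0697] slope [0.0048 0.0067] tooltilt [-0.006 -1.    -0.009] yaw 2.31
```

Lens geometry is consistent: centre 70 mm ahead of the grip and rim top 56 mm on the rest. Pointer centre height is about 0.137 m, so the TCP target is about (0.4625, 0.210, 0.1185). I'll move sideways first, staying high and slightly back.

Request:
drive_tool(series=[[1,-1,0,0,0],[1,-2,0,0,0],[1,-2,0,0,0],[1,-2,0,0,0],[1,-2,0,0,0],[1,-2,0,0,0],[1,-1.5,0,0,0],[1,-1,0,0,0],[1,0,0,0,0],[1,0,0,0,0]])

```text
clock: 9.35
tool_pos: [0.4481, 0.2079, 0.197]
ee_rot: [-0.507, 0.507, -0.497, 0.489]
wrist_force: [-0.3, 0.0, -1.7]
width: 0.0161
```

```bash
python3 look.py w6; python3 rim.py w6
```

```text
9.35 [0.4481 0.2079 0.197 ] [-0.25  0.02 -1.68] 0.016124160944111468
[[ 0.028 -0.008  1.   ]
 [-1.     0.007  0.028]
 [-0.007 -1.    -0.008]]
w6 ell [320.4 134.3] top centre [0.5179 0.211  0.2225] tool [-0.0013 -0.026   0.0696] slope [0.007  0.0081] tooltilt [-0.007 -1.    -0.008] yaw 1.6
```

View pics/w6.png

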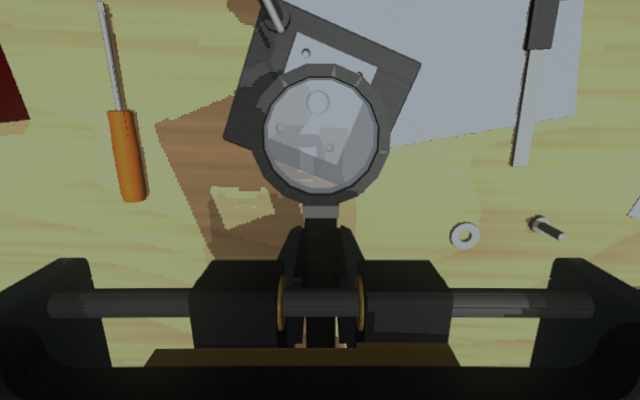

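The bore shows through the lens at (318,102), and the pointer tip is at about (284,30), clear of the rim. I'll re-measure both from this pose.

```bash
python3 - <<'E'
from lens import *
s=pickle.load(open('w6.pkl','rb')); s5=pickle.load(open('w5.pkl','rb')); im=np.load('w6.npy');d=np.load('w6d.npy')
c=np.vstack([cv2.resize(im[0:60,240:340,::-1],None,fx=5,fy=5,interpolation=cv2.INTER_CUBIC),cv2.resize(im[80:130,270:370,::-1],None,fx=5,fy=5,interpolation=cv2.INTER_CUBIC)]);cv2.imwrite('pics/w6c.png',c)
print('bore',plane('wrist',[(318,102)],.028,s))
print('tip W5W6',tri([rays('wrist',[(65.3,21.5)],s5),rays('wrist',[(285,31)],s)]))
m=(d[0:40,255:300]>.15)&(d[0:40,255:300]<.215); v,u=np.where(m);u+=255
P=dpt('wrist',np.c_[u,v],d[v,u],s); j=v>14
print(len(u),'lowest',v.max(),u[v==v.max()],'z med',np.median(P[j,2]),np.median(P[v>22,2]), P[v>27].mean(0))
E
```

```text
bore [[0.53203454 0.21486244 0.028     ]]
tip W5W6 (array([0.57389762, 0.23566844, 0.13907879]), [0.00036067099448233725, 0.00036067099448250476])
286 lowest 33 [279 280 281 282] z med 0.13838303062816443 0.13834013108976637 [0.57489399 0.23894393 0.13806631]
```

View pics/w6c.png

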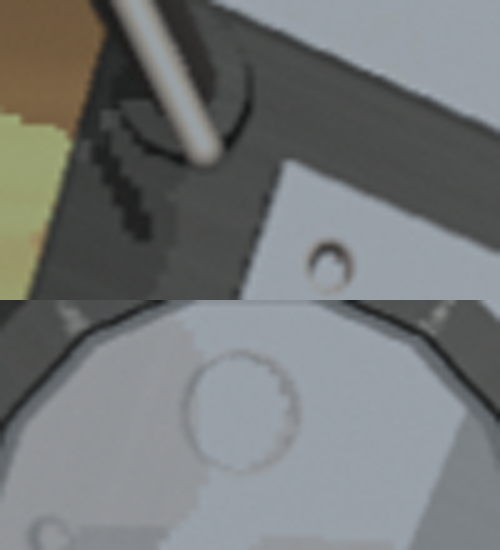

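Request:
drive_tool(series=[[1,0,2,0,0],[1,0,2,0,0],[1,0,2,0,0],[1,0,1,0,0],[1,0,0,0,0],[1,0,0,0,0]])

```text
clock: 10.0
tool_pos: [0.4496, 0.2049, 0.1266]
ee_rot: [0.506, -0.505, 0.497, -0.492]
wrist_force: [0.1, -0.2, -1.1]
width: 0.0157
```

```bash
python3 look.py w7; python3 rim.py w7
```

```text
10.0 [0.4496 0.2049 0.1266] [ 0.14 -0.23 -1.09] 0.015732913187915976
[[ 0.022 -0.004  1.   ]
 [-1.     0.007  0.022]
 [-0.007 -1.    -0.004]]
w7 ell [320.6 133.8] top centre [0.5194 0.2075 0.1524] tool [-0.0012 -0.026   0.0698] slope [0.0104 0.0073] tooltilt [-0.007 -1.    -0.004] yaw 1.27
```

View pics/w7.png

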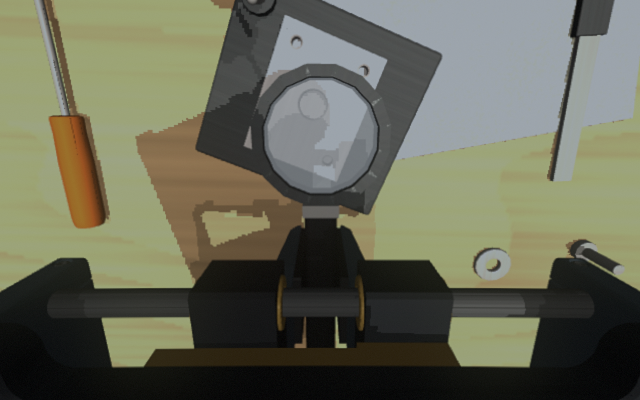

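The lens is about 13 mm short of the bore (seen at (313,103)) and about 1° nose-down. Fast descents seem to tip the tool nose-up and slow moves don't, so I'll dip in free air over the plate to trim the pitch.

Request:
drive_tool(series=[[1,0,2.5,0,0],[1,0,2.5,0,0],[1,0,0,0,0],[1,0,0,0,0]])

```text
clock: 10.45
tool_pos: [0.4537, 0.2068, 0.0807]
ee_rot: [0.51, -0.501, 0.496, -0.493]
wrist_force: [-0.6, -0.8, -1.4]
width: 0.016
```

```bash
python3 - <<'E'
from h import *
s=r.get_state();print(s['tool_pos'].round(4),Rt(s)[0].round(3).tolist(),s['clock'])
E
```

```text
[0.4537 0.2068 0.0807] [[0.022, 0.007, 1.0], [-1.0, 0.011, 0.022], [-0.011, -1.0, 0.007]] 10.45
```

Request:
drive_tool(series=[[1,-0.05,-0.3,0,0],[1,-0.05,-0.3,0,0],[1,-0.05,-0.3,0,0],[1,-0.05,-0.3,0,0],[1,-0.05,-0.3,0,0],[1,-0.05,-0.3,0,0],[1,-0.05,-0.3,0,0],[1,-0.05,-0.3,0,0],[1,0,-0.3,0,0],[1,0,-0.3,0,0],[1,0,0,0,0],[1,0,0,0,0]])

```text
clock: 11.65
tool_pos: [0.4559, 0.2119, 0.1185]
ee_rot: [0.513, -0.498, 0.494, -0.495]
wrist_force: [0.2, 0.3, -1.9]
width: 0.016
```

```bash
python3 look.py w8; python3 rim.py w8
```

```text
11.65 [0.4559 0.2119 0.1185] [ 0.17  0.32 -1.88] 0.016012377477838208
[[ 0.022  0.015  1.   ]
 [-1.     0.015  0.022]
 [-0.015 -1.     0.015]]
w8 ell [320.6 134.1] top centre [0.5252 0.2143 0.1457] tool [-0.0012 -0.0261  0.0697] slope [0.0258 0.0119] tooltilt [-0.015 -1.     0.015] yaw 1.25
```

Request:
drive_tool(series=[[1,0,0.1,0.2,0],[1,0,0,0.2,0],[1,0,0,0.2,0],[1,0,0,0,0],[1,0,0,0,0]])

```text
clock: 12.2
tool_pos: [0.4624, 0.2119, 0.1169]
ee_rot: [0.513, -0.498, 0.495, -0.494]
wrist_force: [-0.0, -0.4, -1.4]
width: 0.0159
```

```bash
python3 look.py w9; python3 rim.py w9; python3 - <<'E'
from h import *
im,d=cams.grab_frame('side'); cv2.imwrite('pics/side9c.png',cv2.resize(im[150:300,180:380,::-1],None,fx=4,fy=4,interpolation=cv2.INTER_CUBIC))
np.save('side9.npy',im)
E
```

```text
12.2 [0.4624 0.2119 0.1169] [-0.04 -0.37 -1.43] 0.015923365343165553
[[ 0.022  0.014  1.   ]
 [-1.     0.015  0.022]
 [-0.014 -1.     0.014]]
w9 ell [320.7 134. ] top centre [0.5318 0.2142 0.144 ] tool [-0.0012 -0.0261  0.0698] slope [0.027  0.0116] tooltilt [-0.014 -1.     0.014] yaw 1.24
```

View pics/w9.png

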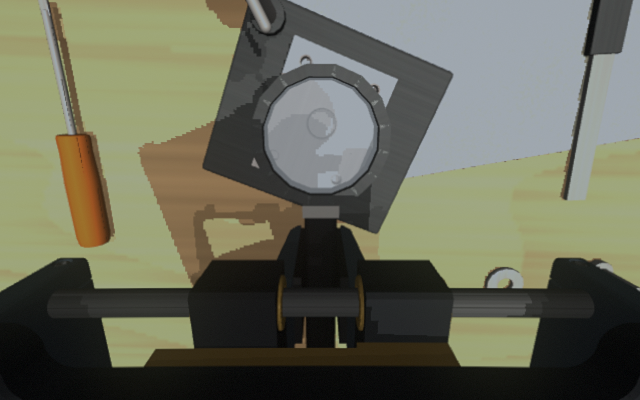

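View pics/side9c.png

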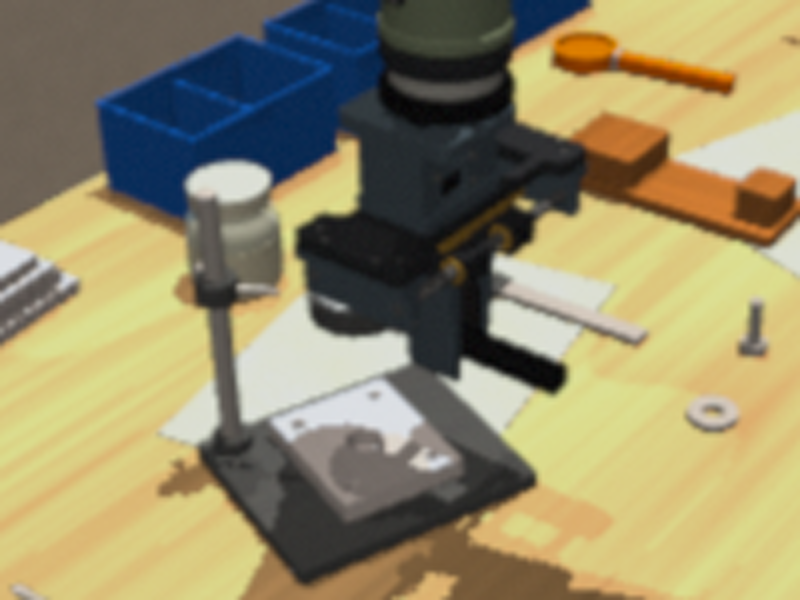

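The bore is seen through the lens at about (321,123), and the pointer tip near (268,28) is clear of the rim. The side view shows the pointer and collar undisturbed and the rest empty.

```bash
python3 - <<'E'
from lens import *
s=pickle.load(open('w9.pkl','rb')); s5=pickle.load(open('w5.pkl','rb')); im=np.load('w9.npy');d=np.load('w9d.npy')
g=cv2.cvtColor(im,cv2.COLOR_RGB2GRAY)
c=np.hstack([cv2.resize(im[0:50,235:295,::-1],None,fx=6,fy=6,interpolation=cv2.INTER_CUBIC),cv2.resize(im[98:148,295:350,::-1],None,fx=6,fy=6,interpolation=cv2.INTER_CUBIC)]);cv2.imwrite('pics/w9c.png',c)
print('bore',plane('wrist',[(321,123)],.028,s))
m=(d[0:45,235:295]>.08)&(d[0:45,235:295]<.2); v,u=np.where(m);u+=235
P=dpt('wrist',np.c_[u,v],d[v,u],s); print(v.max(),u[v==v.max()],[np.median(P[(v>a)&(v<=a+6),2]).round(4) for a in range(4,34,6)],P[v>=v.max()-3].mean(0))
E
```

```text
bore [[0.53229676 0.21538714 0.028     ]]
32 [263 264 265 266 267 268] [np.float64(0.1384), np.float64(0.1385), np.float64(0.1385), np.float64(0.1384), np.float64(0.1375)] [0.57403471 0.23898316 0.13735959]
```

View pics/w9c.png

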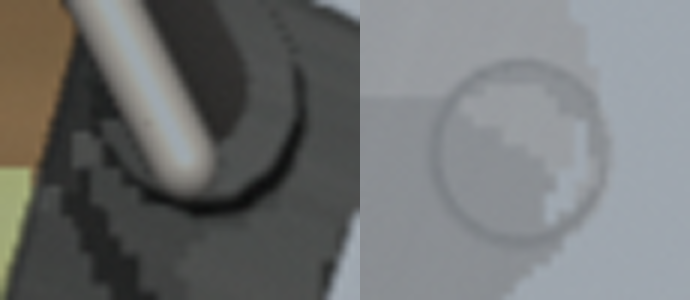

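Request:
drive_tool(series=[[1,-0.08,0,0.02,0],[1,0,0,0,0],[1,0,0,0,0],[1,0,0,0,0],[1,0,0,0,0],[1,0,0,0,0]])

```text
clock: 12.9
tool_pos: [0.4624, 0.2128, 0.1171]
ee_rot: [0.513, -0.498, 0.495, -0.494]
wrist_force: [0.7, -0.9, -1.0]
width: 0.0159
```

```bash
python3 look.py w10; python3 rim.py w10; python3 - <<'E'
from h import *
s=r.get_state();print(abs(s['qd']).max())
E
```

```text
12.9 [0.4624 0.2128 0.1171] [ 0.67 -0.94 -1.05] 0.015938438126231927
[[ 0.022  0.014  1.   ]
 [-1.     0.015  0.022]
 [-0.014 -1.     0.014]]
w10 ell [320.5 134.3] top centre [0.5316 0.2152 0.1442] tool [-0.0013 -0.0261  0.0696] slope [0.0238 0.0111] tooltilt [-0.014 -1.     0.014] yaw 1.25
0.0012159354163463118
```

The lens is at (0.5316, 0.2152) over the bore at (0.532, 0.215), with its centre at z ≈ 0.136 against the pointer's ≈ 0.136, and the arm is still. I'm handing in.

```bash
python3 -c "
from rig import r
print(r.hand_in())"
```

```text
the job is handed in; nothing more can be done
None
```

The loupe is gripped by its handle at 16 N and held over the bore. I handed it in at about 13 s, still holding.

Last checks:
- **Centring:** the lens centre is within about 1 mm of the bore axis.
- **Height:** the middle of the lens is at about 136 mm. The pointer reads 136 mm from the wrist depth and about 137 mm from the side and wrist views together.
- **Level:** pitch matches the level pose on the rest to within about 0.3°. Sideways it is tilted about 0.6° by the rim's slope and about 1° by the tool's pose. I left that tilt uncorrected.
- **Steadiness:** the arm was still and the grip steady (15.9 mm opening on the 16 mm handle).
- **Surroundings:** no contact force showed at any point. In the last pictures the pointer and collar look unmoved, and the washer, bolt, jar, caliper, screwdriver and orange loupe look undisturbed. I did not check the fitting and the square in the final pictures.

One disagreement: the pointer tip I first read in the scene camera did not fit the other views. The post and collar hide the pointer there, so I dropped that reading. The collar's height in the scene and side views (roughly 136–137 mm) agreed with the value I used.

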